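# Bond test tile, coated face down

### The arm

A 6-joint arm with a two-finger parallel gripper is mounted at the origin on a cart in front of the work surface, level with it; the furniture and walls round the work are solid. World frame = base frame: x ahead of the robot, y to its left, z up, the work surface at z = 0. Lengths are in mm, angles in rad, forces in N, time in s.
With the tool pointing down it reaches from about 350 to 775 mm from the base axis. Payload 7.3 kg.
Tool frame: the origin (TCP) lies on the centre line of the jaws, within the pads' length; the fingertips stand 14 mm ahead of it and the grasp point (between the pads) lies 5 mm behind it; z points along the fingers, y is the line along which they close (so a half turn about z gives the same grasp; the last joint's range is limited). The gripper opens to 92 mm and grips with 3 to 60 N. Pads are 19 mm wide; open, the fingers measure 130 mm over their backs; the gripper's body (75 mm by 190 mm) begins 47 mm behind the grasp point.
Start: joints at [1.154, 0.342, 1.524, -0, 1.275, -0.146], TCP at [140.423, 505.89, 240.741] pointing down, gripper open.
Joint ranges: [-2.53, 2.53], [-0.77, 2.02], [0.04, 2.7], [-1, 4.14], [0.28, 2.66], [-3.11, 3.11]. Speed limits (rad/s): [2.57, 2.57, 3.14, 3.14, 3.14, 3.14].

### API

Orientations are given as [roll, pitch, yaw] about the fixed x, y, z axes, in that order (R = Rz(yaw) Ry(pitch) Rx(roll)).
In Python, from plant import get_obs, capture, bot, spot_in, trace, pinpoint gives the robot as it stands.
- The arm moves only by the tool play_rows, never from a script. Its argument "rows" is a list of rows, each a list of 2 entries, a list of its own where there are three numbers: the shift along the world's x, y, z in units of 3 cm (1.0 is 3 cm), then the turn, a rotation vector about the world's x, y, z in units of 8 degrees (1.0 is 8 degrees). A call has 1 to 12 rows; each row shifts and turns the commanded pose from where the row before left it; what a row does not reach is not made up. A row lasts 1/8 s, in which the tool goes at most 62.5 mm and 10.7 degrees, less where a joint would pass 70% of its speed; a pose out of reach is approached as far as the arm can. A call with a number of a shift or a turn outside -1 to 1 is refused whole. A call with a gripper value outside its range is refused whole. "hand" is the opening, from -1 (shut) to 1 (fully open), set as the call begins (left out, the last holds). The fingers move at their own pace and stop on an object; the grip force is fixed at half the most. Time passes only in rows, so rows that do not move let the fingers close. It gives the time, the measured TCP pose, the force, the opening and the grip force at its end, in the units of the state.
- get_obs(): the state, without advancing time (a new reading comes with each control period).
- capture(name): name is "side" or "top"; returns a dict with "frame" (480x640x3 uint8, red, green, blue), "fov_y" (degrees; the focal length in pixels is half the picture's height over the tangent of half this angle, whatever the lens; pixels are square), "cx", "cy" (the principal point, pixels), "rvec" (rotation vector, rad) and "tvec" (3), from world to camera coordinates, as OpenCV has them. Camera axes: x right, y down, z forward; pixel columns grow to the right and rows downward; lengths in mm; the calibration is good to about 2 mm. A picture is of the moment at which its call begins. There is no depth.
- bot.close_job(): hands the job in; it is judged then, once.
Trained networks look in the newest picture that a camera, given by its name, has taken for a name from the list of things; names that differ only in an ending like _2 or _b are one class to them, and where a whole thing is asked for, a point or a joint stands for the part that bears it (a point fixed in the world has none). Each returns a list of dicts, best first, with "p" (0 to 1); they miss things now and then, are a little off and sometimes report something else, mostly with a low value. They report only what shows in the picture. A call takes as long as a camera call. They do not tell look-alikes from the thing itself.
- spot_in(query, camera): "at" ([row, column] in pixels, amid what is visible of it).
- trace(query, camera): "mask" (480x640 bool, what is visible of it) and "at" ([row, column] in pixels, amid what is visible of it).
- pinpoint(query, camera): "at" ([row, column] in pixels: a listed point, or the origin of a listed thing).
The state is a dict: "time": time; "joint_positions": joint angles; "dq": joint speeds; "tau": joint torques, N m; "tool_pos": TCP position; "tcp_rot": TCP orientation; "contact_force": force on the tool from outside, world axes, zero at the start; "moment": the same for the moment, N m; "grip_width": finger opening in mm; "finger_force": force on a finger pad.
Only numpy, scipy, OpenCV 4.12 (cv2) and the standard library are available. Lean on these libraries where they do the work, as an engineer would, in place of code of your own. Each camera call takes 0.05 s, during which the arm holds its last target. There are 200 camera calls.

### The job

Take the terracotta test tile out of the wooden drying rack and lay it in the pocket of the metal bonding jig with its green coated face down, flat on the pocket floor; lower it in, do not let it drop. Once it is seated and let go, lay the white plaster block flat on the middle of the tile's bare back as a weight. Do not knock over or push away the jars and the dropper bottle.

Things in the scene. Friction and masses are not known exactly. Their poses are not given: they have to be found in the camera images.
- tile: Terracotta tile 50 x 70 x 12 mm (x, y, z), 90 g; one 50 x 70 face coated green, the back bare with three thin pale lines. Origin: centre of the green face; +z points through the tile and out of the back (at z = +12 mm). Starts upright on a short edge in the rack's middle groove, its y up, green face towards the rack's -y (the robot's right). Can be held across its width (x).
- rack: Fixed wooden rack, foot 64 x 104 x 8 mm; on it a body 36 mm long (x) and 92 mm wide (y), top at z = 40 mm, with three grooves along x, 14 mm wide, floors at z = 22 mm, centred at y = -26, 0, 26 mm. The tile stands in the middle one and overhangs the body by about 7 mm at both ends. Origin: centre of the underside, z up.
- jig: Fixed aluminium bonding jig, base 100 x 116 x 6 mm (x, y, z) with a raised nest. Origin: centre of the underside, z up.
- pocket (a point): Centre of the pocket floor, 40 mm above the bench; z up. Pocket 54 x 74 mm (x, y), takes the tile flat either way round. Blue walls 7 mm high (upper 4 mm slope outward by 3 mm as lead-in) at both ends and the corners; seated tile stands 5 mm proud. The middle 54 mm of both long sides is open for fingers: pedestal 40 mm wide (x), only the base plate beside it, 34 mm below the floor.
- plaster_block: White plaster block 58 x 54 x 22 mm (x, y, z), about 120 g, lying flat on the bench. Origin: centre of its underside, z up.
- spice_jar: Bystander: small jar with white screw lid, 47 mm across, 98 mm tall, origin at the centre of the underside.
- dropper: Bystander: brown dropper bottle with black top, 33 mm across, 102 mm tall, origin at the centre of the underside.
- lidded_jar: Bystander: clear jar with black lid, 64 mm across, 90 mm tall, origin at the centre of the underside.
Things that resemble listed ones, but are neither listed nor needed, are in the scene too. There is more than one size of the tile; the job needs the larger. What is shaped like the plaster_block but black is not meant.

How it is judged (in metres and radians):
On the way, in this order (a step that is already met when the one before it is completed fails the run):
1. the tile lies seated in the pocket, green face down, and is let go (x of tile in the frame of pocket between -0.004 and 0.004 m and y of tile in the frame of pocket between -0.004 and 0.004 m and z of tile in the frame of pocket between -0.003 and 0.003 m and angle between tile's own z axis and vertical below 0.06 rad and angle between the y axis of tile and the y axis of pocket, either way round below 0.12 rad and contact force between tile and the fingers below 0.1 N), for 0.2 s.
2. the plaster block rests on the tile's back (x of plaster_block in the frame of pocket between -0.015 and 0.015 m and y of plaster_block in the frame of pocket between -0.015 and 0.015 m and z of plaster_block in the frame of pocket between 0.009 and 0.016 m and angle between plaster_block's own z axis and vertical below 0.08 rad and contact force between plaster_block and tile above 0.3 N), for 0.2 s.
At the end, for the whole second after the job is handed in: Tile in the pocket, green face down (centred within 4 mm per pocket axis, face within 3 mm of the floor, level 0.06 rad, length along pocket 0.12 rad); plaster block pressing flat (0.08 rad) on its back (centred within 15 mm per axis, underside 9 to 16 mm above the floor); both at rest (all of step 2 and x of tile in the frame of pocket between -0.004 and 0.004 m and y of tile in the frame of pocket between -0.004 and 0.004 m and z of tile in the frame of pocket between -0.003 and 0.003 m and angle between tile's own z axis and vertical below 0.06 rad and angle between the y axis of tile and the y axis of pocket, either way round below 0.12 rad and linear speed of each of tile, plaster_block below 0.02 m/s); the robot touches nothing.
It fails at once if the spice jar is pushed more than 30 mm or knocked over (distance of spice_jar from where it was at the start of the episode above 0.03 m or angle between spice_jar's own z axis and vertical above 0.5 rad).
It fails at once if the dropper bottle is pushed more than 30 mm or knocked over (distance of dropper from where it was at the start of the episode above 0.03 m or angle between dropper's own z axis and vertical above 0.5 rad).
It fails at once if the black-lidded jar is pushed more than 30 mm or knocked over (distance of lidded_jar from where it was at the start of the episode above 0.03 m or angle between lidded_jar's own z axis and vertical above 0.5 rad).
It fails at once if the tile is dropped at the jig: faster than 0.5 m/s within 60 mm of the pocket's centre (distance between tile and pocket below 0.06 m and linear speed of tile above 0.5 m/s).
It also fails if it takes over 61 s, if anything falls off the work surface, if the arm or the gripper's body presses on something with over 40 N, if the wrist force passes 120 N, or if a joint passes its speed limit or range.

## Working session

There is one attempt and no reset: what is moved stays moved. The work goes in short steps, Python scripts to look and compute and a tool call to move; the robot and the scene stay as the last step left them, time stands still between calls to the robot, and variables do not carry over. Pictures are saved under pics/ and viewed, at most 10 in all, crops included, and the job is handed in when it is done.

Besides the shell and the picture viewer there is one more tool, called after "Call:" in YAML: its name, and indented under it one key for each argument. play_rows: Moves the arm, as the interface text tells. Shifts and turns lie within -1 to 1; 1 stands for 3 cm of shift or 8 degrees of turn. Its arguments: {"type":"object","properties":{"rows":{"type":"array"},"hand":{"type":"number"}},"required":["rows"]}

```bash
mkdir -p pics; ls; cat > h.py <<'E'
import numpy as np, cv2
from plant import get_obs, capture, bot, spot_in, trace, pinpoint
def cam(n):
    c=capture(n); f=240/np.tan(np.radians(c['fov_y'])/2)
    K=np.array([[f,0,c['cx']],[0,f,c['cy']],[0,0,1.]]); R=cv2.Rodrigues(np.array(c['rvec'],float))[0]; t=np.array(c['tvec'],float).reshape(3)
    return dict(img=c['frame'],K=K,R=R,t=t,P=K@np.c_[R,t])
def atz(c,rc,z):
    d=c['R'].T@np.linalg.inv(c['K'])@[rc[1],rc[0],1]; o=-c['R'].T@c['t']; return o+d*(z-o[2])/d[2]
def proj(c,X):
    p=c['P']@np.r_[X,1]; return p[1]/p[2],p[0]/p[2]
def tri(a,b,ra,rb):
    X=cv2.triangulatePoints(a['P'],b['P'],np.array([ra[1],ra[0]],float),np.array([rb[1],rb[0]],float))[:,0]; return X[:3]/X[3]
def save(c,n): cv2.imwrite('pics/'+n,c['img'][:,:,::-1])
E
python3 - <<'E'
from h import *
np.set_printoptions(precision=1,suppress=True)
s=cam('side');t=cam('top');save(s,'s0.png');save(t,'t0.png')
for c in(s,t):print(-c['R'].T@c['t'])
for n in ['tile','rack','jig','pocket','plaster_block','spice_jar','dropper','lidded_jar']:
    for k in('side','top'):
        print(n,k,[(np.round(d['at']),round(d['p'],2)) for d in pinpoint(n,k)[:3]])
E
```

```text
pics
[-181.7 -397.3  861.5]
[ 381.8 -108.3 1366.7]
tile side [(array([260., 264.]), 0.75), (array([256., 204.]), 0.58)]
tile top [(array([316., 203.]), 0.59), (array([296., 273.]), 0.46)]
rack side [(array([275., 264.]), 0.79)]
rack top [(array([300., 270.]), 0.97)]
jig side [(array([264., 423.]), 0.61), (array([308., 339.]), 0.59)]
jig top [(array([304., 352.]), 0.89)]
pocket side [(array([294., 340.]), 0.92)]
pocket top []
plaster_block side [(array([284., 495.]), 0.94), (array([311., 449.]), 0.72)]
plaster_block top [(array([263., 451.]), 0.72), (array([212., 479.]), 0.58), (array([303., 353.]), 0.53)]
spice_jar side [(array([256., 168.]), 0.64)]
spice_jar top [(array([322., 170.]), 0.72)]
dropper side [(array([262., 421.]), 0.86)]
dropper top [(array([220., 404.]), 0.51)]
lidded_jar side [(array([256., 264.]), 0.74), (array([245., 462.]), 0.61)]
lidded_jar top [(array([180., 436.]), 0.75)]
```

View pics/s0.png

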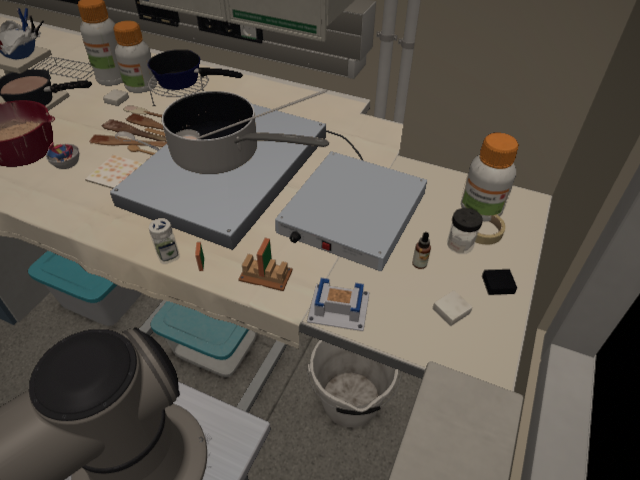

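View pics/t0.png

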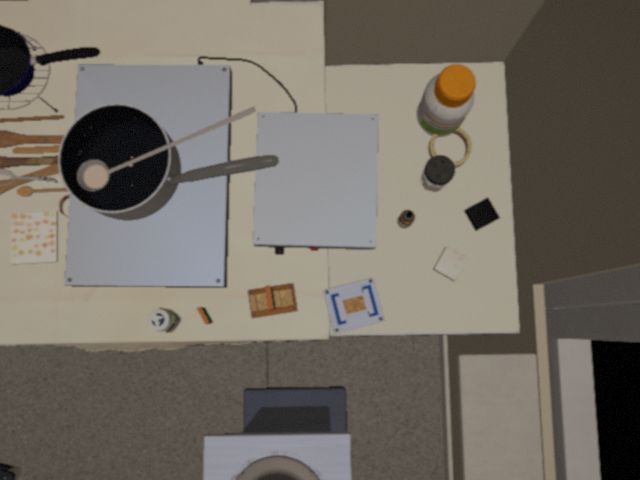

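The side view shows the upright large tile in the rack near (262,264), the jig at (300,340), the white block at (309,453) and the black look-alike at (282,499). The top view shows the rack at (300,272), jig at (304,354) and white block at (263,451). The small tile and can-like jar are to the left.

```bash
cat > m.py <<'E'
from h import *
np.set_printoptions(precision=1,suppress=True)
s=cam('side');t=cam('top')
rows=[]
for c,cs in((s,[(262,266),(302,340),(309,453)]),(t,[(300,272),(304,354),(263,451)])):
    rows.append(np.hstack([cv2.resize(c['img'][r-33:r+33,k-33:k+33],(264,264),interpolation=cv2.INTER_CUBIC) for r,k in cs]))
cv2.imwrite('pics/m.png',np.vstack(rows)[:,:,::-1])
g=get_obs();print(g['tcp_rot'],g['contact_force'])
for n,z in [('rack',0),('jig',0),('plaster_block',0),('tile',57),('spice_jar',0),('dropper',0),('lidded_jar',0)]:
    for c,k in((s,'side'),(t,'top')):
        print(n,k,[atz(c,d['at'],z)[:2] for d in pinpoint(n,k)[:3]])
for n in ['rack','jig','plaster_block','tile']:
    for k in('side','top'):
        for d in trace(n,k)[:2]:
            if d['p']>.4: print(n,k,d['p'],np.array(d['at']),d['mask'].sum(),cv2.minAreaRect(np.argwhere(d['mask'])[:,::-1].astype(np.float32)))
E
python3 m.py
```

```text
[3.1 0.  2.9] [-0.3  0.4 -0.3]
rack side [array([438.9,   5.1])]
rack top [array([436.8,   5.1])]
jig side [array([ 425.5, -173.9])]
jig top [array([ 431. , -176.8]), array([ 715.4, -369.4])]
plaster_block side [array([ 625.2, -464.1]), array([ 517.2, -391.5])]
plaster_block top [array([ 517.3, -397.2]), array([ 633.8, -474.4])]
tile side [array([442.7,   2.9]), array([392., 129.])]
tile top [array([410.8, 141.6]), array([441.5,  -5.6])]
spice_jar side [array([400.6, 232.3]), array([ 623.2, -292.4])]
spice_jar top [array([398.3, 223.9]), array([ 714.7, -369.4])]
dropper side [array([ 610.7, -294.9])]
dropper top [array([ 615.1, -295.1])]
lidded_jar side [array([ 715.4, -361.7])]
lidded_jar top [array([ 706.1, -366.7])]
rack side 0.77 [272.  267.9] 1106 ((265.5000305175781, 272.0000305175781), (49.47726821899414, 28.376665115356445), 14.03624439239502)
rack top 0.97 [303.5 272.4] 1156 ((271.6479797363281, 300.0639953613281), (29.516098022460938, 47.583526611328125), 79.69515228271484)
jig side 0.7 [305.9 338.8] 2312 ((338.1878662109375, 303.0289001464844), (57.097476959228516, 46.5295
[... 228 characters left out ...]
, 34.0), 90.0)
plaster_block top 0.88 [213.8 481. ] 730 ((480.86920166015625, 213.64617919921875), (25.55115509033203, 29.148162841796875), 60.2551155090332)
plaster_block top 0.84 [264.4 449.6] 650 ((449.3585205078125, 263.7547302246094), (24.6706600189209, 26.8074893951416), 29.05460548400879)
tile side 0.83 [255.6 260.3] 397 ((263.5, 257.0), (38.0, 15.0), 90.0)
tile side 0.56 [258.  199.4] 200 ((199.0, 256.0), (28.0, 8.0), 90.0)
tile top 0.69 [298.9 269.2] 168 ((269.2099914550781, 297.469970703125), (23.617366790771484, 7.636753559112549), 81.8698959350586)
tile top 0.64 [315.9 202.6] 148 ((204.13681030273438, 315.1462707519531), (19.425716400146484, 8.06167221069336), 60.945396423339844)
```

View pics/m.png

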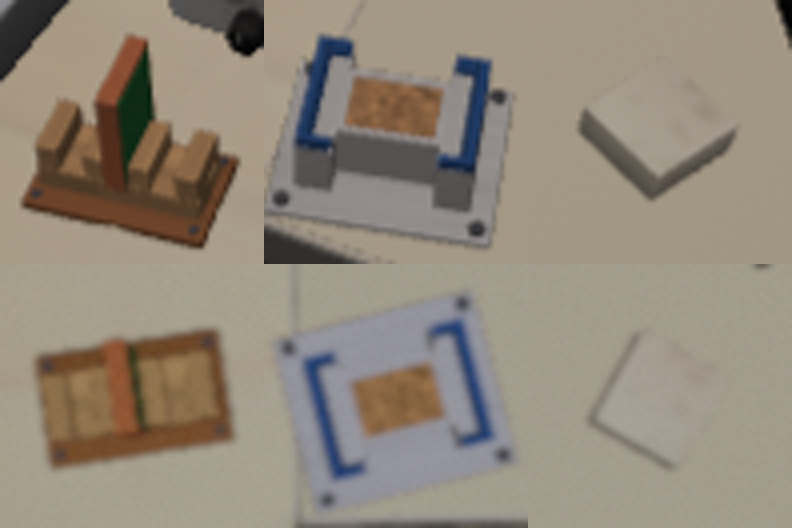

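The zoomed crops show all the corners clearly. In the side view the tile's green face is to the right, and the jig's blue end walls and open long sides are visible. I'll fit poses from corner pixels in both views.

```bash
cat > fit.py <<'E'
from h import *
from scipy.optimize import least_squares
np.set_printoptions(precision=2,suppress=True)
s=cam('side');t=cam('top')
def px(rc,u): return np.array([rc[0]-33+(u[1]+.5)/4-.5, rc[1]-33+(u[0]+.5)/4-.5])
def fit(name,obs,x0,free=False):
    def res(p):
        z0=p[3] if free else 0
        c,sn=np.cos(p[2]),np.sin(p[2]); o=[]
        for cam_,rc,u,m in obs:
            X=[p[0]+c*m[0]-sn*m[1],p[1]+sn*m[0]+c*m[1],m[2]+z0]
            o.append(np.array(proj(cam_,X))-px(rc,u))
        return np.concatenate(o)
    r=least_squares(res,list(x0)+([0] if free else []),loss='soft_l1')
    print(name,r.x,'rms px',np.sqrt((res(r.x)**2).mean()),'yaw deg',np.degrees(r.x[2])); print(res(r.x).reshape(-1,2).T)
    return r.x
def box(cam_,rc,lst,hx,hy): return [(cam_,rc,u,(sx*hx,sy*hy,z)) for u,sx,sy,z in lst]
SR,TR=(262,266),(300,272);SJ,TJ=(302,340),(304,354);SB,TB=(309,453),(263,451)
rack=box(s,SR,[((22,207),-1,1,0),((202,247),-1,-1,0),((239,160),1,-1,8)],32,52)+box(t,TR,[((38,92),1,1,8),((217,66),1,-1,8),((233,172),-1,-1,8),((54,202),-1,1,8)],32,52)
jig=box(s,SJ,[((3,213),-1,1,0),((226,247),-1,-1,0),((249,92),1,-1,6)],50,58)+box(t,TJ,[((13,79),1,1,6),((202,26),1,-1,6),((252,196),-1,-1,6),((58,243),-1,1,6)],50,58)
# block: yaw ~ -33deg guess
blk=[(s,SB,u,m) for u,m in [((58,112),(-29,27,22)),((136,62),(29,27,22)),((209,128),(29,-27,22)),((127,173),(-29,-27,22)),((124,200),(-29,-27,0)),((52,128),(-29,27,0))]]
blk+=[(t,TB,u,m) for u,m in [((115,66),(29,27,22)),((194,113),(29,-27,22)),((144,203),(-29,-27,22)),((70,147),(-29,27,22))]]
for f in(0,1):
    fit('rack',rack,(438,5,.14),f);fit('jig',jig,(430,-176,.26),f)
    fit('blk',blk,(517,-395,-.5),f)
    fit('blkB',[(c,r,u,(m[0]*27/29,m[1]*29/27,m[2])) for c,r,u,m in blk],(517,-395,-.5),f)
tile=[(t,TR,u,m) for u,m in [((106,78),(25,6,92)),((128,77),(25,-6,92)),((113,169),(-25,6,92)),((137,166),(-25,-6,92))]]+[(s,SR,u,m) for u,m in [((99,104),(-25,6,92)),((118,104),(-25,-6,92)),((146,40),(25,-6,92)),((127,37),(25,6,92))]]
for f in(0,1):fit('tile',tile,(440,5,.14),f)
# outer wall corners, avg per view
a=px(SJ,np.mean([(59,37),(226,58),(180,165),(34,145)],0));b=px(TJ,(136.75,135.75));print('pocket',tri(s,t,a,b),atz(t,b,47),atz(s,a,47))
E
python3 fit.py
```

```text
rack [441.03   5.51   0.12] rms px 1.2262752012900495 yaw deg 6.9002809883737735
[[ 0.42  1.67 -0.52 -0.53 -0.46  1.68  0.67]
 [ 1.23  1.07  1.61 -1.83 -0.22 -0.41 -2.29]]
jig [ 427.57 -173.32    0.24] rms px 1.3361148653753967 yaw deg 13.786121134015984
[[ 0.47  0.72 -0.81 -0.63 -0.67  0.53  2.29]
 [ 0.2   1.11  1.19 -2.85  0.23 -0.23 -2.51]]
blk [ 515.18 -389.43   -0.57] rms px 1.1158218785227025 yaw deg -32.93434128879953
[[-2.15 -1.56 -0.63  0.77  0.41  0.31 -0.52  0.55  0.32  1.38]
 [-0.06  1.19  1.39  0.9  -0.4  -0.28 -0.82  0.57 -0.23 -2.92]]
blkB [ 515.   -388.79   -0.59] rms px 1.5008462047223514 yaw deg -33.90319237753406
[[-3.51 -1.77  0.68  0.93  0.57 -1.04 -0.22  2.17  0.19 -0.07]
 [-0.28 -0.17  1.04  1.66  0.35 -0.49 -2.05  0.67  0.43 -3.59]]
rack [440.49   5.16   0.12   2.02] rms px 1.2094578823722448 yaw deg 6.91495234735345
[[ 0.05  1.3  -0.91 -0.34 -0.3   1.89  0.9 ]
 [ 1.15  1.07  1.61 -1.78 -0.11 -0.28 -2.24]]
jig [ 427.48 -173.34    0.24    0.27] rms px 1.3374074301407874 yaw deg 13.79636346797323
[[ 0.43  0.68 -0.87 -0.59 -0.65  0.56  2.33]
 [ 0.2   1.12  1.19 -
[... 219 characters left out ...]
.93  0.38 -0.45 -3.07]]
blkB [ 515.87 -389.01   -0.59   -2.64] rms px 1.4510828554450346 yaw deg -33.746507714264496
[[-2.95 -1.25  1.14  1.43  1.04 -0.51 -0.44  1.86 -0.13 -0.3 ]
 [-0.28 -0.26  0.96  1.68  0.37 -0.49 -2.25  0.47  0.31 -3.71]]
tile [442.66   5.27   0.13] rms px 1.015290822956472 yaw deg 7.6765130020070185
[[ 0.11 -0.5   1.17  1.05 -0.49  0.76  0.06 -0.36]
 [-1.61 -1.42 -0.01 -0.29 -0.05  0.69  2.23  1.64]]
tile [442.75   5.37   0.14  -0.27] rms px 1.0145145151330806 yaw deg 7.77580584470561
[[ 0.08 -0.54  1.13  1.   -0.43  0.8   0.1  -0.32]
 [-1.67 -1.48 -0.03 -0.31 -0.04  0.71  2.2   1.6 ]]
pocket [ 425.38 -174.12   47.26] [ 426.8  -177.22   47.  ] [ 423.26 -169.72   47.  ]
```

```bash
cat >> fit.py <<'E'
print('----refined'); print(s['K'],t['K'])
def ref(obs):
    o=[]
    for c,rc,u,m in obs:
        g=cv2.cvtColor(c['img'],cv2.COLOR_RGB2GRAY); p=px(rc,u)
        q=cv2.cornerSubPix(g,np.array([[p[::-1]]],np.float32),(3,3),(-1,-1),(3,50,.01))[0,0]
        q=np.array(q,float); q2=((q[0]-rc[1]+33+.5)*4-.5,(q[1]-rc[0]+33+.5)*4-.5)
        print(np.array(q2)-u,end=' '); o.append((c,rc,q2 if np.hypot(*(np.array(q2)-u))<10 else u,m))
    print();return o
for n,ob,x0 in(('rack',rack,(438,5,.14)),('jig',jig,(430,-176,.26)),('blk',blk,(515,-390,-.57)),('tile',tile,(440,5,.14))):
    r=ref(ob);
    for v,w in((s,'side'),(t,'top')): fit(n+w,[q for q in r if q[0] is v],x0)
    fit(n,r,x0)
E
python3 fit.py | sed -n '/refined/,$p'
python3 - <<'E'
from h import *
c=capture('top');print({k:c[k] for k in c if k!='frame'})
E
```

```text
----refined
[[511.25   0.   322.68]
 [  0.   511.25 236.84]
 [  0.     0.     1.  ]] [[611.53   0.   317.98]
 [  0.   611.53 247.46]
 [  0.     0.     1.  ]]
[-1.95 -1.67] [0.52 1.66] [ 0.47 -0.48] [-1.49 -0.12] [-0.65 -0.66] [-0.04  3.16] [-1.98  1.94] 
rackside [441.39   9.1    0.12] rms px 0.5449016702104905 yaw deg 6.7982044204859795
[[ 0.16  0.61 -0.98]
 [ 0.37 -0.52  0.12]]
racktop [441.2    3.45   0.14] rms px 0.5704330482118936 yaw deg 7.782521244877953
[[-0.21 -0.71  0.41  0.42]
 [-0.7   0.6   0.7  -0.6 ]]
rack [440.89   5.8    0.12] rms px 1.037219085109643 yaw deg 6.975014982266879
[[ 0.86  1.23 -0.42 -0.41 -0.26  0.92  0.28]
 [ 1.58  0.82  1.33 -1.6  -0.21 -0.51 -1.91]]
[-7.49 11.09] [0. 0.] [-5.06  3.61] [ 8.99 -5.49] [-2.77  4.44] [-3.25 -3.86] [0. 0.] 
jigside [ 426.97 -170.67    0.25] rms px 1.0623345525683787 yaw deg 14.271509606305628
[[ 0.47  0.32 -2.13]
 [-0.94  0.01  1.02]]
jigtop [ 428.51 -175.25    0.26] rms px 1.710396510090419 yaw deg 15.141948060109035
[[-0.33 -2.67  0.3   2.3 ]
 [-2.34  1.1   1.78 -0.96]]
jig [ 427.53 -172.34    0.25] rms px 1.6765913572714
[... 811 characters left out ...]
[-1.63  0.48] [1.35 0.46] [ 1.3  -3.04] 
tileside [442.05   7.47   0.18] rms px 0.4527386160139501 yaw deg 10.25765945362422
[[-0.42  0.52 -0.37  0.26]
 [-0.67  0.57  0.36 -0.29]]
tiletop [443.58   3.25   0.07] rms px 0.5441111482561054 yaw deg 4.005367231631099
[[-0.62 -0.88  0.62  0.86]
 [ 0.1  -0.2   0.17 -0.07]]
tile [442.82   5.2    0.12] rms px 1.0126505153435696 yaw deg 7.1030724973020565
[[-0.01 -0.58  1.08  1.01 -0.58  0.59 -0.05  0.36]
 [-1.46 -1.79 -0.1  -0.38 -0.09  1.04  2.05  1.5 ]]
{'fov_y': 42.856095908374044, 'cx': 317.9784786611333, 'cy': 247.46138565228094, 'rvec': array([ 2.13285586, -2.1705568 ,  0.13026812]), 'tvec': array([ -90.38586924,  555.12405626, 1307.30021098])}
```

```bash
python3 -c "
from h import *
g=get_obs();print(g)"
```

```text
{'time': 2.35, 'joint_positions': array([ 1.15401326e+00,  3.41969729e-01,  1.52407930e+00, -1.98024976e-05,
        1.27539619e+00, -1.46031260e-01]), 'dq': array([ 0.00037663, -0.00079095,  0.00183472, -0.00075415,  0.00118763,
        0.00015271]), 'tau': array([ 1.35559287e-03, -4.31125867e+01, -2.44478863e+01,  7.19857332e-02,
        4.83196182e-02,  2.20833493e-05]), 'tool_pos': array([140.42531958, 505.89910767, 240.76346958]), 'tcp_rot': array([3.14144955e+00, 4.01972440e-05, 2.87084661e+00]), 'contact_force': array([ 0.82256504,  0.46380435, -0.37575179]), 'moment': array([ 0.00804586, -0.04066629,  0.00177481]), 'finger_force': 0.0, 'grip_width': 91.81354121946318}
```

Call:
play_rows:
  rows:
    - [[0.6, -1, 0], [0, 0, -0.8]]
    - [[0.6, -1, 0], [0, 0, -0.8]]
    - [[0.6, -1, 0], [0, 0, -0.8]]
    - [[0.6, -1, 0], [0, 0, -0.8]]
    - [[0.6, -1, 0], [0, 0, -0.8]]
    - [[0.6, -1, 0], [0, 0, -0.8]]
    - [[0.6, -1, 0], [0, 0, -0.8]]
    - [[0.6, -1, 0], [0, 0, -0.8]]
  hand: 1

```text
time: 3.35
tool_pos: [284.9, 264.9, 240.9]
tcp_rot: [3.141, -0.0, 1.974]
contact_force: [1.1, 0.4, 0.9]
grip_width: 92.1
finger_force: 0.0
```

Call:
play_rows:
  rows:
    - [[0.6, -1, 0], [0, 0, -0.25]]
    - [[0.6, -1, 0], [0, 0, -0.25]]
    - [[0.6, -1, 0], [0, 0, -0.25]]
    - [[0.6, -1, 0], [0, 0, -0.25]]
    - [[0.6, -1, 0], [0, 0, -0.25]]
    - [[0.6, -1, 0], [0, 0, -0.25]]
    - [[0.6, -1, 0], [0, 0, -0.25]]
    - [[0.6, -1, 0], [0, 0, -0.25]]

```text
time: 4.35
tool_pos: [429.0, 24.8, 240.9]
tcp_rot: [3.141, 0.0, 1.697]
contact_force: [0.4, 0.2, 0.3]
grip_width: 92.0
finger_force: 0.0
```

Call:
play_rows:
  rows:
    - [[0.1, 0, -0.5], [-0.8, -0.1, 0]]
    - [[0.1, 0, -0.5], [-0.8, -0.1, 0]]
    - [[0.1, 0, -0.5], [-0.8, -0.1, 0]]

```text
time: 4.72
tool_pos: [437.9, 25.6, 195.7]
tcp_rot: [3.141, 0.341, 1.697]
contact_force: [0.5, 0.2, 0.5]
grip_width: 91.8
finger_force: 0.0
```

```bash
python3 -c "
from h import *
g=get_obs();print(g['joint_positions'],g['tool_pos'],g['tcp_rot'],g['dq'])"
```

```text
[ 0.11630004  0.26131789  1.83160724 -0.38971741  1.07734791  0.18134357] [437.88784693  25.63827066 195.74327082] [3.14063293 0.34121193 1.696955  ] [ 0.60930133  0.34549966  0.16257281 -1.07312304 -0.20695622  1.20502631]
```

Call:
play_rows:
  rows:
    - [[0.1, 0.5, -0.2], [-0.95, -0.12, 0]]
    - [[0.1, 0.5, -0.2], [-0.95, -0.12, 0]]
    - [[0.1, 0.5, -0.2], [-0.95, -0.12, 0]]
    - [[0, 0, 0], [0, 0, 0]]

```text
time: 5.22
tool_pos: [446.0, 72.7, 176.0]
tcp_rot: [-3.135, 0.739, 1.706]
contact_force: [0.9, -0.4, 0.8]
grip_width: 91.6
finger_force: 0.0
```

```bash
cat > look.py <<'E'
from h import *
from scipy.spatial.transform import Rotation as Ro
import sys
np.set_printoptions(precision=2,suppress=True)
g=get_obs();print(g['joint_positions'],g['tool_pos'],g['tcp_rot'],g['time'])
s=cam('side');t=cam('top')
R=Ro.from_euler('xyz',g['tcp_rot']).as_matrix();p=g['tool_pos'];print('toolz',R[:,2],'tooly',R[:,1])
w=g['grip_width']/2
ims=[]
for c in(s,t):
    im=c['img']; r,k=[int(v) for v in proj(c,p)]; h=45
    r=min(max(r+10,h),480-h);k=min(max(k,h),640-h)
    z=cv2.resize(im[r-h:r+h,k-h:k+h],(400,400),interpolation=cv2.INTER_CUBIC); sc=400/90
    if len(sys.argv)>2:
      for off in [(0,0,0),(0,w,14),(0,-w,14)]:
        a,b=proj(c,p+R@np.array(off)); q=(int((b-k+h+.5)*sc),int((a-r+h+.5)*sc)); cv2.circle(z,q,3,(255,0,255),1); print(off,a,b)
    print('crop origin',r-h,k-h,'scale',sc);ims.append(z)
cv2.imwrite('pics/'+sys.argv[1],np.hstack(ims)[:,:,::-1])
E
python3 look.py l1.png x
```

```text
[ 0.43  0.47  1.77 -0.74  1.26  0.66] [446.04  72.7  175.97] [-3.13  0.74  1.71] 5.225
toolz [ 0.08 -0.67 -0.74] tooly [ 0.99  0.13 -0.01]
(0, 0, 0) 206.14067372694095 232.54549801939896
(0, 45.79027555182727, 14) 196.76024969668737 246.22992492983064
(0, -45.79027555182727, 14) 225.94428551716945 228.15259042522067
crop origin 171 187 scale 4.444444444444445
(0, 0, 0) 294.5421304984315 229.5508473718724
(0, 45.79027555182727, 14) 271.14847049181793 232.11813885462294
(0, -45.79027555182727, 14) 317.3442029655152 238.14017646504078
crop origin 259 184 scale 4.444444444444445
```

View pics/l1.png

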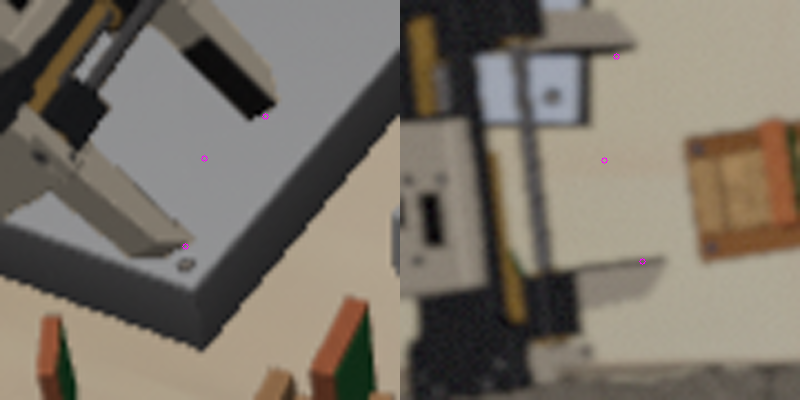

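The view shows the tilted open fingers tracking the predicted tip positions to within about 1 px in both views (side near tip (188,240), far (262,111)), so the fused tile estimate is good. I'll approach along the tool axis now.

Call:
play_rows:
  rows:
    - [[-0.08, -0.3, -0.8], [0, 0, 0]]
    - [[-0.08, -0.3, -0.8], [0, 0, 0]]
    - [[-0.08, -0.3, -0.8], [0, 0, 0]]
    - [[0.03, -0.37, -0.41], [0, 0, 0]]
    - [[0.03, -0.37, -0.41], [0, 0, 0]]
    - [[0.03, -0.37, -0.41], [0, 0, 0]]
    - [[0.03, -0.37, -0.41], [0, 0, 0]]
    - [[0, 0, 0], [0, 0, 0]]

```text
time: 6.32
tool_pos: [442.3, -1.4, 55.8]
tcp_rot: [-3.137, 0.739, 1.699]
contact_force: [-0.8, 1.5, 0.1]
grip_width: 91.7
finger_force: 0.0
```

```bash
python3 look.py l2.png x
```

```text
[ 0.28  0.64  1.96 -0.95  0.96  0.89] [442.32  -1.44  55.77] [-3.14  0.74  1.7 ] 6.325
toolz [ 0.08 -0.67 -0.74] tooly [ 0.99  0.13 -0.  ]
(0, 0, 0) 259.1253988722974 268.37637740452936
(0, 45.82675136730778, 14) 248.52991279318664 280.23511352895173
(0, -45.82675136730778, 14) 279.0758291593729 264.9895032643806
crop origin 224 223 scale 4.444444444444445
(0, 0, 0) 298.5641678936006 272.6805524911145
(0, 45.82675136730778, 14) 277.18688360312973 274.5895604421549
(0, -45.82675136730778, 14) 319.34683756939774 280.24965258626384
crop origin 263 227 scale 4.444444444444445
```

View pics/l2.png

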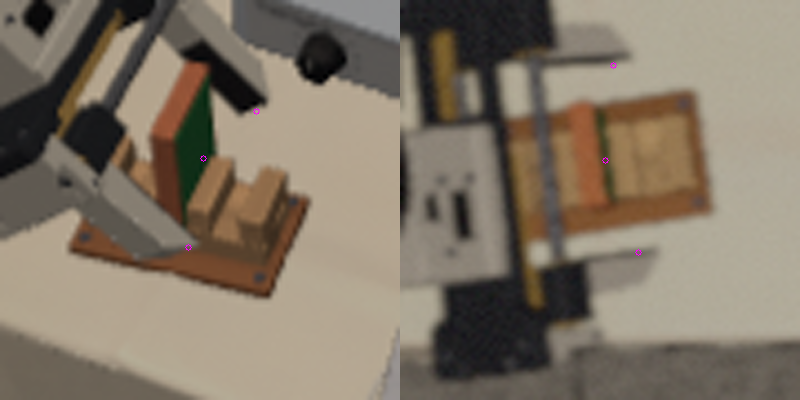

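The fingers straddle the tile's width: in the top view the finger faces are at rows 60 and 252 of the crop, with the tile spanning 100–206. Closing.

Call:
play_rows:
  rows:
    - [[0, 0, 0], [0, 0, 0]]
    - [[0, 0, 0], [0, 0, 0]]
    - [[0, 0, 0], [0, 0, 0]]
    - [[0, 0, 0], [0, 0, 0]]
    - [[0, 0, 0], [0, 0, 0]]
    - [[0, 0, 0], [0, 0, 0]]
  hand: -1

```text
time: 7.18
tool_pos: [442.9, -0.5, 56.6]
tcp_rot: [-3.14, 0.739, 1.698]
contact_force: [-0.2, 1.0, 0.3]
grip_width: 49.9
finger_force: 30.0
```

Call:
play_rows:
  rows:
    - [[0, 0, 0.4], [0, 0, 0]]
    - [[0, 0, 0.6], [0, 0, 0]]
    - [[0, 0, 0.8], [0, 0, 0]]
    - [[0, 0, 1], [0, 0, 0]]
    - [[0, 0, 1], [0, 0, 0]]
    - [[0, 0, 0.7], [0, 0, 0]]

```text
time: 7.92
tool_pos: [442.7, -0.5, 193.4]
tcp_rot: [3.142, 0.738, 1.697]
contact_force: [0.1, -0.5, -0.5]
grip_width: 49.9
finger_force: 30.0
```

Call:
play_rows:
  rows:
    - [[-0.04, -0.48, 0], [0.93, 0.12, 0]]
    - [[-0.04, -0.48, 0], [0.93, 0.12, 0]]
    - [[-0.04, -0.48, 0], [0.93, 0.12, 0]]
    - [[-0.04, -0.48, 0], [0.93, 0.12, 0]]
    - [[-0.04, -0.48, 0], [0.93, 0.12, 0]]
    - [[-0.04, -0.48, 0], [0.93, 0.12, 0]]
    - [[-0.04, -0.48, 0], [0.93, 0.12, 0]]
    - [[-0.04, -0.48, 0], [0.93, 0.12, 0]]
    - [[-0.04, -0.48, 0], [0.93, 0.12, 0]]
    - [[-0.04, -0.48, 0], [0.93, 0.12, 0]]
    - [[-0.04, -0.48, 0], [0.93, 0.12, 0]]
    - [[-0.04, -0.48, 0], [0.93, 0.12, 0]]

```text
time: 9.43
tool_pos: [428.4, -174.1, 192.4]
tcp_rot: [3.141, -0.836, 1.701]
contact_force: [1.0, 0.6, -1.6]
grip_width: 50.0
finger_force: 30.0
```

Call:
play_rows:
  rows:
    - [[0, 0, 0], [0, 0, 0.42]]
    - [[0, 0, 0], [0, 0, 0.42]]
    - [[0, 0, 0], [0, 0, 0]]

```text
time: 9.8
tool_pos: [429.1, -172.1, 192.3]
tcp_rot: [-3.141, -0.83, 1.821]
contact_force: [-0.2, 0.1, -0.9]
grip_width: 49.6
finger_force: 30.0
```

```bash
python3 look.py l3.png
```

```text
[-0.8   0.66  1.43  0.39  1.8  -1.11] [ 429.1  -172.1   192.29] [-3.14 -0.83  1.82] 9.8
toolz [-0.18  0.71 -0.67] tooly [ 0.97  0.25 -0.  ]
crop origin 207 297 scale 4.444444444444445
crop origin 265 311 scale 4.444444444444445
```

View pics/l3.png

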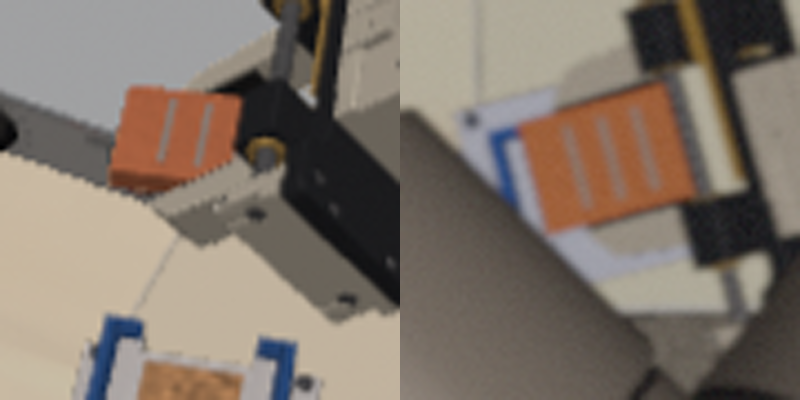

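The view shows the tile level in the gripper, back side up with its three lines, just above the jig. Next I'll compare the tile's triangulated end-edge with the FK prediction.

```bash
cat > q.py <<'E'
from h import *
np.set_printoptions(precision=2,suppress=True)
s=cam('side');t=cam('top')
def P(o,u): return np.array([o[0]+(u[1]+.5)/4.4444-.5,o[1]+(u[0]+.5)/4.4444-.5])
so,to=(207,297),(265,311)
d=np.array([-.25,.968,0]);x=np.array([.968,.25,0])
C=np.array([429.2,-172.4,203.7])
for nm,us,ut,e in (('+x+y',(130,88),(120,125),C+35*d+25*x),('-x+y',(111,174),(149,233),C+35*d-25*x)):
    print(nm,'tri',tri(s,t,P(so,us),P(to,ut)),'FK',e,'dpx side',P(so,us)-proj(s,e),'top',P(to,ut)-proj(t,e))
print('centre top dpx',P(to,(211,159))-proj(t,C))
# jig corners in per-camera
from scipy.optimize import least_squares
E
python3 q.py; cat > jig.py <<'E'
# overlay jig pocket model on original top/side pictures for pose hypotheses
from h import *
s=cam('side');t=cam('top')
si=cv2.imread('pics/s0.png');ti=cv2.imread('pics/t0.png')
out=[]
for c,im,(r,k) in((s,si,(302,340)),(t,ti,(304,354))):
    z=cv2.resize(im[r-33:r+33,k-33:k+33],(400,400),interpolation=cv2.INTER_CUBIC);sc=400/66
    for p,col in(((427.5,-173.5,.245),(0,255,0)),):
        R=lambda m:np.array([p[0]+np.cos(p[2])*m[0]-np.sin(p[2])*m[1],p[1]+np.sin(p[2])*m[0]+np.cos(p[2])*m[1],m[2]])
        for hx,hy,zz in((50,58,6),(27,37,40),(30,40,47)):
            q=[proj(c,R((a*hx,b*hy,zz))) for a,b in((1,1),(1,-1),(-1,-1),(-1,1))]
            cv2.polylines(z,[np.array([[(b-k+33+.5)*sc,(a-r+33+.5)*sc] for a,b in q],np.int32)],True,(col if zz!=47 else (0,0,255)) if zz!=6 else (255,0,255),1)
    out.append(z)
cv2.imwrite('pics/j.png',np.hstack(out))
E
python3 jig.py
```

```text
+x+y tri [ 443.47 -135.17  205.38] FK [ 444.65 -132.27  203.7 ] dpx side [ 0.28 -0.29] top [0.1  2.46]
-x+y tri [ 397.59 -146.77  202.38] FK [ 396.25 -144.77  203.7 ] dpx side [ 0.42 -0.08] top [-1.14  1.84]
centre top dpx [-0.04  1.6 ]
```

View pics/j.png

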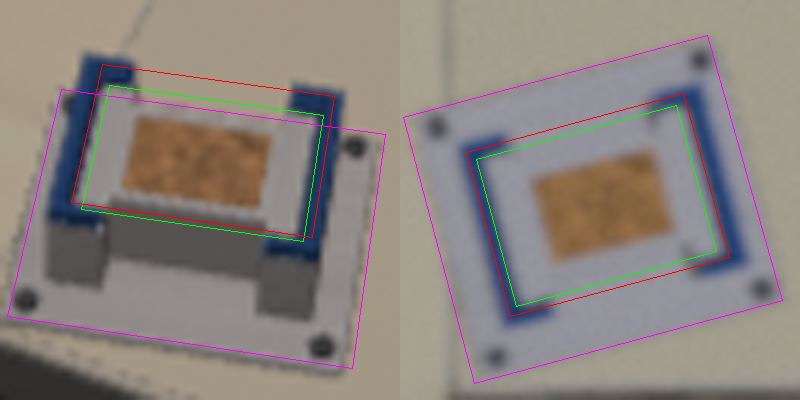

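The overlay shows the pocket sitting about 1.2 px left of the model in the side view and 0.8 px right of it in the top view. With the camera bias measured on the tile, the pocket comes out at about (428, -171.5), yaw 14.3°. I'll descend to just above the walls and compare.

Call:
play_rows:
  rows:
    - [[-0.01, 0, -0.8], [0, 0, 0]]
    - [[-0.01, 0.01, -0.8], [0, 0, 0]]
    - [[-0.01, 0.01, -0.8], [0, 0, 0]]
    - [[-0.01, 0.01, -0.8], [0, 0, 0]]
    - [[0, 0, -0.8], [0, 0, 0]]
    - [[0, 0, -0.5], [0, 0, 0]]
    - [[0, 0, 0], [0, 0, 0]]

```text
time: 10.98
tool_pos: [427.0, -172.2, 56.1]
tcp_rot: [-3.138, -0.834, 1.815]
contact_force: [0.5, -0.5, -1.9]
grip_width: 49.7
finger_force: 30.0
```

```bash
python3 look.py l4.png
```

```text
[-0.8   0.84  1.51  0.38  1.56 -1.21] [ 426.95 -172.15   56.1 ] [-3.14 -0.83  1.81] 10.975
toolz [-0.18  0.72 -0.67] tooly [ 0.97  0.24 -0.  ]
crop origin 255 294 scale 4.444444444444445
crop origin 269 307 scale 4.444444444444445
```

View pics/l4.png

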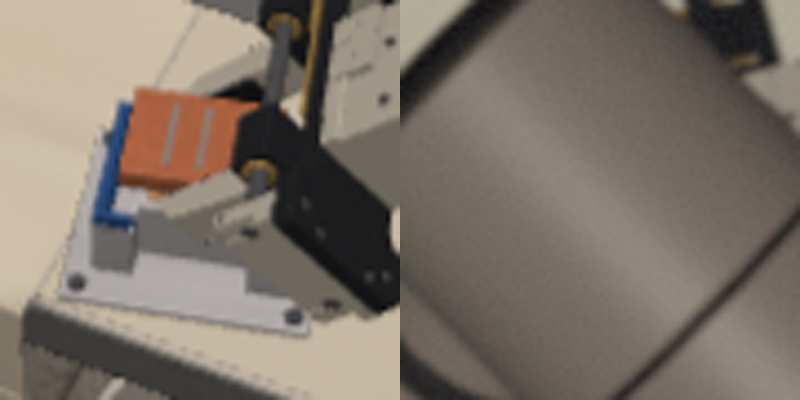

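The side view shows the tile level just above the pocket, with its left end at crop (120,178), inside the blue wall at (95–125). I'll nudge by about 1 mm and lower slowly.

Call:
play_rows:
  rows:
    - [[0.03, 0.04, -0.1], [0, 0, 0]]
    - [[0, 0, -0.1], [0, 0, 0]]
    - [[0, 0, -0.1], [0, 0, 0]]
    - [[0, 0, 0], [0, 0, 0]]

```text
time: 11.58
tool_pos: [428.0, -171.1, 47.4]
tcp_rot: [-3.139, -0.833, 1.816]
contact_force: [0.6, 0.1, -1.6]
grip_width: 49.9
finger_force: 30.0
```

Call:
play_rows:
  rows:
    - [[0, 0, -0.08], [0, 0, 0]]
    - [[0, 0, -0.04], [0, 0, 0]]
    - [[0, 0, 0], [0, 0, 0]]

```text
time: 11.95
tool_pos: [428.1, -171.2, 43.9]
tcp_rot: [-3.139, -0.833, 1.816]
contact_force: [-0.7, 0.1, -0.5]
grip_width: 49.5
finger_force: 30.0
```

Call:
play_rows:
  rows:
    - [[0, 0, -0.04], [0, 0, 0]]
    - [[0, 0, -0.03], [0, 0, 0]]
    - [[0, 0, 0], [0, 0, 0]]

```text
time: 12.32
tool_pos: [428.1, -171.2, 41.8]
tcp_rot: [-3.139, -0.832, 1.816]
contact_force: [0.2, 0.5, -0.5]
grip_width: 50.0
finger_force: 30.0
```

Call:
play_rows:
  rows:
    - [[0, 0, -0.04], [0, 0, 0]]
    - [[0, 0, 0], [0, 0, 0]]

```text
time: 12.58
tool_pos: [427.9, -171.2, 40.5]
tcp_rot: [-3.138, -0.832, 1.815]
contact_force: [-1.8, 0.0, -1.0]
grip_width: 49.7
finger_force: 30.0
```

Call:
play_rows:
  rows:
    - [[0, 0, -0.03], [0, 0, 0]]
    - [[0, 0, -0.03], [0, 0, 0]]
    - [[0, 0, 0], [0, 0, 0]]

```text
time: 12.95
tool_pos: [427.8, -171.2, 38.8]
tcp_rot: [-3.138, -0.833, 1.815]
contact_force: [-3.1, -0.6, 0.2]
grip_width: 49.6
finger_force: 30.0
```

```bash
python3 look.py l5.png
```

```text
[-0.8   0.87  1.51  0.38  1.53 -1.22] [ 427.85 -171.18   38.83] [-3.14 -0.83  1.82] 12.95
toolz [-0.18  0.72 -0.67] tooly [ 0.97  0.24 -0.  ]
crop origin 260 294 scale 4.444444444444445
crop origin 269 306 scale 4.444444444444445
```

View pics/l5.png

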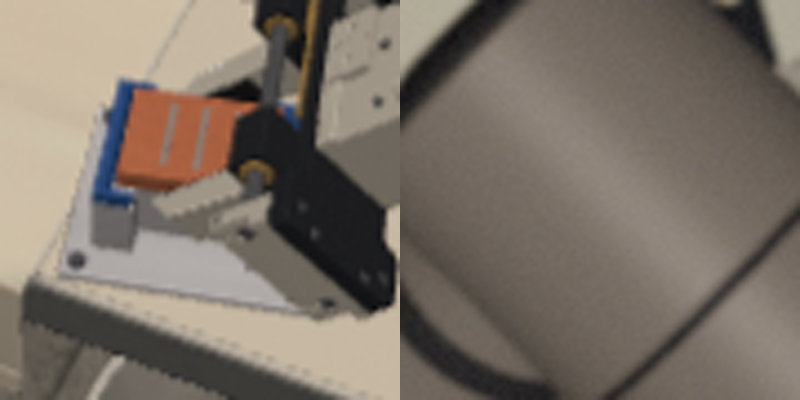

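The side view shows the tile entering between the blue walls. The -3 N x-force suggests light contact with the far lead-in, so I'll shift about 1 mm in -x and keep lowering.

Call:
play_rows:
  rows:
    - [[-0.04, -0.01, 0], [0, 0, 0]]
    - [[0, 0, -0.03], [0, 0, 0]]
    - [[0, 0, 0], [0, 0, 0]]

```text
time: 13.42
tool_pos: [427.3, -171.6, 38.4]
tcp_rot: [-3.14, -0.832, 1.816]
contact_force: [0.5, -1.0, 4.2]
grip_width: 50.0
finger_force: 30.0
```

Call:
play_rows:
  rows:
    - [[0, 0, -0.04], [0, 0, 0]]
    - [[0, 0, 0], [0, 0, 0]]

```text
time: 13.68
tool_pos: [427.3, -171.6, 38.3]
tcp_rot: [-3.141, -0.833, 1.817]
contact_force: [0.6, -2.1, 13.4]
grip_width: 49.5
finger_force: 30.0
```

Call:
play_rows:
  rows:
    - [[0, 0, 0.03], [0, 0, 0]]
    - [[0, 0, 0], [0, 0, 0]]

```text
time: 13.92
tool_pos: [427.3, -171.6, 38.3]
tcp_rot: [-3.14, -0.832, 1.816]
contact_force: [1.1, -1.8, 6.8]
grip_width: 50.0
finger_force: 30.0
```

Call:
play_rows:
  rows:
    - [[0, 0, 0], [0, 0, 0]]
    - [[0, 0, 0], [0, 0, 0]]
    - [[0, 0, 0], [0, 0, 0]]
    - [[0, 0, 0], [0, 0, 0]]
    - [[0, 0, 0], [0, 0, 0]]
  hand: 1

```text
time: 14.55
tool_pos: [426.9, -171.5, 37.6]
tcp_rot: [-3.139, -0.832, 1.816]
contact_force: [0.5, -0.3, -0.2]
grip_width: 91.2
finger_force: 0.0
```

Call:
play_rows:
  rows:
    - [[0.1, -0.4, 0.4], [0, 0, 0]]
    - [[0.1, -0.5, 0.6], [0, 0, 0]]
    - [[0.1, -0.5, 0.8], [0, 0, 0]]
    - [[0.1, -0.5, 1], [0, 0, 0]]
    - [[0.1, -0.5, 1], [0, 0, 0]]

```text
time: 15.18
tool_pos: [441.9, -243.9, 152.5]
tcp_rot: [-3.139, -0.833, 1.816]
contact_force: [0.2, 0.8, -0.0]
grip_width: 92.0
finger_force: 0.0
```

Call:
play_rows:
  rows:
    - [[0.4, -0.8, 0.2], [-0.96, -0.24, 0]]
    - [[0.4, -0.8, 0.2], [-0.96, -0.24, 0]]
    - [[0.4, -0.8, 0.2], [-0.96, -0.24, 0]]
    - [[0.4, -0.8, 0], [-0.96, -0.24, 0]]
    - [[0.4, -0.8, 0], [-0.96, -0.24, 0]]
    - [[0.4, -0.8, 0], [-0.96, -0.24, 0]]

```text
time: 15.92
tool_pos: [514.3, -388.3, 170.1]
tcp_rot: [-3.139, 0.001, 1.816]
contact_force: [-0.2, 1.1, -0.9]
grip_width: 91.5
finger_force: 0.0
```

Call:
play_rows:
  rows:
    - [[0, 0, 0], [0, 0, -0.98]]
    - [[0, 0, 0], [0, 0, -0.98]]
    - [[0, 0, 0], [0, 0, -0.98]]
    - [[0, 0, 0], [0, 0, -0.98]]
    - [[0, 0, 0], [0, 0, -0.98]]
    - [[0, 0, 0], [0, 0, -0.98]]
    - [[0, 0, 0], [0, 0, 0]]

```text
time: 16.8
tool_pos: [513.8, -387.3, 169.5]
tcp_rot: [-3.138, -0.003, 0.996]
contact_force: [0.6, 0.1, 0.4]
grip_width: 91.7
finger_force: 0.0
```

```bash
cat > v.py <<'E'
from h import *
np.set_printoptions(precision=2,suppress=True)
g=get_obs();print(g['joint_positions'],g['tool_pos'],g['tcp_rot'],g['time'])
s=cam('side');t=cam('top')
o=[]
for c,cs in((s,[(302,340),(300,453)]),(t,[(304,354),(263,451)])):
    o+=[cv2.resize(c['img'][r-33:r+33,k-33:k+33],(300,300),interpolation=cv2.INTER_CUBIC) for r,k in cs]
cv2.imwrite('pics/v.png',np.vstack([np.hstack(o[:2]),np.hstack(o[2:])])[:,:,::-1])
print(proj(s,g['tool_pos']),proj(t,g['tool_pos']))
for n in('tile','plaster_block'):
  for k in('side','top'):print(n,k,[(np.round(d['at'],1),round(d['p'],2)) for d in pinpoint(n,k)[:3]])
E
python3 v.py
```

```text
[-0.77  0.62  1.27  0.    1.26 -0.19] [ 513.79 -387.35  169.51] [-3.14 -0.    1.  ] 16.8
(np.float64(255.6039210355391), np.float64(467.5302136473798)) (np.float64(256.12585398783045), np.float64(463.8022237552699))
tile side [(array([257.4, 201.2]), 0.74), (array([296.5, 334.1]), 0.56)]
tile top [(array([305.5, 353.7]), 0.75), (array([315.1, 202.2]), 0.7), (array([303.7, 355. ]), 0.49)]
plaster_block side [(array([283.6, 495. ]), 0.96), (array([311.5, 449.6]), 0.75)]
plaster_block top [(array([213.8, 476. ]), 0.36)]
```

View pics/v.png

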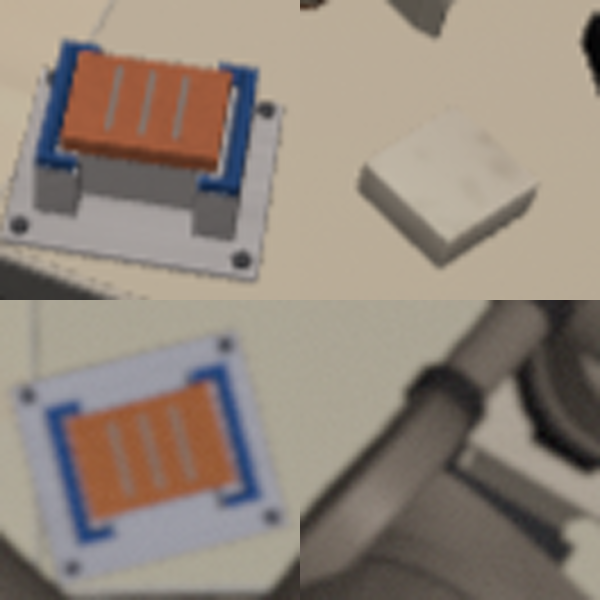

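The view shows the tile in the jig between the blue walls, bare back up, with a small gap at its right (-y) end. The white block is at (440,180) in the right crop. I'll check the tile's level numerically.

```bash
python3 - <<'E'
from h import *
np.set_printoptions(precision=2,suppress=True)
s=cam('side');t=cam('top');sc=300/66
f=lambda rc,u:np.array([rc[0]-33+(u[1]+.5)/sc-.5,rc[1]-33+(u[0]+.5)/sc-.5])
S=[(80,52),(231,71),(218,160),(62,145)];T=[(65,118),(210,80),(240,182),(95,217)]
X=[tri(s,t,f((302,340),a)-[.35,-.2],f((304,354),b)-[-.4,1.8]) for a,b in zip(S,T)]
print(np.array(X),np.mean(X,0))
for a in S: print(atz(s,f((302,340),a)-[.35,-.2],52))
print(np.mean([atz(s,f((302,340),a)-[.35,-.2],52) for a in S],0))
E
```

```text
[[ 443.76 -130.92   50.21]
 [ 460.06 -199.01   52.89]
 [ 411.9  -211.82   51.95]
 [ 396.92 -143.81   43.85]] [ 428.16 -171.39   49.73]
[ 442.42 -131.59   52.  ]
[ 460.32 -197.95   52.  ]
[ 411.37 -210.89   52.  ]
[ 390.86 -145.77   52.  ]
[ 426.24 -171.55   52.  ]
```

The tile is level and seated, centred at about (427, -171.5). Descending on the plaster block.

Call:
play_rows:
  rows:
    - [[0.02, -0.04, -0.8], [0, 0, 0]]
    - [[0, 0, -0.9], [0, 0, 0]]
    - [[0, 0, -0.9], [0, 0, 0]]
    - [[0, 0, -0.9], [0, 0, 0]]
    - [[0, 0, -0.7], [0, 0, 0]]
    - [[0, 0, -0.5], [0, 0, 0]]
    - [[0, 0, -0.2], [0, 0, 0]]
    - [[0, 0, -0.1], [0, 0, 0]]
    - [[0, 0, 0], [0, 0, 0]]

```text
time: 18.32
tool_pos: [514.8, -388.9, 20.2]
tcp_rot: [-3.14, -0.003, 0.995]
contact_force: [0.1, -0.9, 0.3]
grip_width: 91.7
finger_force: 0.0
```

Call:
play_rows:
  rows:
    - [[0, 0, 0], [0, 0, 0]]
    - [[0, 0, 0], [0, 0, 0]]
    - [[0, 0, 0], [0, 0, 0]]
    - [[0, 0, 0], [0, 0, 0]]
    - [[0, 0, 0], [0, 0, 0]]
    - [[0, 0, 0], [0, 0, 0]]
  hand: -1

```text
time: 19.08
tool_pos: [514.6, -388.8, 19.8]
tcp_rot: [-3.139, -0.003, 0.995]
contact_force: [0.7, 0.5, 1.3]
grip_width: 58.0
finger_force: 29.8
```

Call:
play_rows:
  rows:
    - [[0, 0, 0.3], [0, 0, 0]]
    - [[0, 0, 0.7], [0, 0, 0]]
    - [[0, 0, 1], [0, 0, 0]]
    - [[-0.36, 0.9, 0.8], [0, 0, 0]]
    - [[-0.36, 0.9, 0.4], [0, 0, 0]]
    - [[-0.36, 0.9, 0], [0, 0, 0]]
    - [[-0.36, 0.9, 0], [0, 0, 0]]
    - [[-0.36, 0.9, 0], [0, 0, 0]]
    - [[-0.36, 0.9, 0], [0, 0, 0]]
    - [[-0.36, 0.9, 0], [0, 0, 0]]
    - [[-0.36, 0.9, 0], [0, 0, 0]]
    - [[0, 0, 0], [0, 0, 0]]

```text
time: 20.58
tool_pos: [427.3, -171.1, 116.1]
tcp_rot: [-3.138, -0.003, 0.997]
contact_force: [1.0, -0.2, -1.0]
grip_width: 57.8
finger_force: 29.8
```

Call:
play_rows:
  rows:
    - [[0, 0.03, -0.5], [0, 0, 0]]
    - [[0, 0, 0], [0, 0, 0]]

```text
time: 20.82
tool_pos: [428.0, -172.1, 100.4]
tcp_rot: [-3.138, -0.003, 0.995]
contact_force: [-0.2, 0.8, -0.8]
grip_width: 57.9
finger_force: 29.8
```

Call:
play_rows:
  rows:
    - [[0, 0, -0.4], [0, 0, 0]]
    - [[0, 0, -0.3], [0, 0, 0]]
    - [[0, 0, -0.1], [0, 0, 0]]
    - [[0, 0, 0], [0, 0, 0]]

```text
time: 21.32
tool_pos: [428.0, -171.8, 76.4]
tcp_rot: [-3.138, -0.003, 0.995]
contact_force: [0.9, 0.4, -1.9]
grip_width: 57.8
finger_force: 29.8
```

Call:
play_rows:
  rows:
    - [[0, 0, -0.05], [0, 0, 0]]
    - [[0, 0, -0.04], [0, 0, 0]]
    - [[0, 0, 0], [0, 0, 0]]

```text
time: 21.7
tool_pos: [428.1, -171.8, 74.0]
tcp_rot: [-3.139, -0.003, 0.995]
contact_force: [0.1, -0.9, -1.3]
grip_width: 57.8
finger_force: 29.8
```

Call:
play_rows:
  rows:
    - [[0, 0, -0.05], [0, 0, 0]]
    - [[0, 0, -0.03], [0, 0, 0]]
    - [[0, 0, 0], [0, 0, 0]]

```text
time: 22.08
tool_pos: [428.1, -171.8, 71.7]
tcp_rot: [-3.139, -0.003, 0.995]
contact_force: [-1.0, -0.2, 1.9]
grip_width: 57.7
finger_force: 29.8
```

Call:
play_rows:
  rows:
    - [[0, 0, -0.02], [0, 0, 0]]
    - [[0, 0, 0], [0, 0, 0]]

```text
time: 22.32
tool_pos: [428.1, -171.8, 71.7]
tcp_rot: [-3.139, -0.003, 0.995]
contact_force: [-2.8, 0.2, 9.3]
grip_width: 57.7
finger_force: 29.8
```

Contact came at the expected height (71.7), so I'll release and retreat.

Call:
play_rows:
  rows:
    - [[0, 0, 0], [0, 0, 0]]
    - [[0, 0, 0], [0, 0, 0]]
    - [[0, 0, 0], [0, 0, 0]]
    - [[0, 0, 0], [0, 0, 0]]
    - [[0, 0, 0], [0, 0, 0]]
  hand: 1

```text
time: 22.95
tool_pos: [428.1, -171.8, 70.9]
tcp_rot: [-3.139, -0.003, 0.995]
contact_force: [0.1, 0.7, 0.7]
grip_width: 91.6
finger_force: 0.0
```

Call:
play_rows:
  rows:
    - [[0, 0, 0.3], [0, 0, 0]]
    - [[0, 0, 0.7], [0, 0, 0]]
    - [[0, 0, 1], [0, 0, 0]]
    - [[0, 0, 1], [0, 0, 0]]
    - [[0, -0.5, 1], [0, 0, 0]]
    - [[0, -1, 0.5], [0, 0, 0]]
    - [[0, -1, 0], [0, 0, 0]]
    - [[0, -1, 0], [0, 0, 0]]
    - [[0, 0, 0], [0, 0, 0]]

```text
time: 24.08
tool_pos: [427.9, -278.4, 206.4]
tcp_rot: [-3.14, -0.003, 0.993]
contact_force: [0.2, 0.6, 0.6]
grip_width: 91.9
finger_force: 0.0
```

```bash
python3 - <<'E'
from h import *
np.set_printoptions(precision=1,suppress=True)
g=get_obs();print(g['time'],g['tool_pos'],g['grip_width'],np.abs(g['dq']).max())
s=cam('side');t=cam('top');sc=np.array([0,0])
for k,c in(('side',s),('top',t)):
  for n,z in(('plaster_block',52),('dropper',0),('lidded_jar',0),('spice_jar',0)):
    print(n,k,[(atz(c,d['at'],z)[:2],round(d['p'],2)) for d in pinpoint(n,k)[:3]])
EOF=0
im=np.hstack([cv2.resize(c['img'][r-50:r+50,k-50:k+50],(400,400),interpolation=cv2.INTER_CUBIC) for c,r,k in((s,300,340),(t,304,354))])
cv2.imwrite('pics/e.png',im[:,:,::-1])
E
```

```text
24.075 [ 427.9 -278.4  206.4] 91.91068117919664 0.03908428281352769
plaster_block side [(array([ 428.7, -168.8]), 0.77), (array([ 580.3, -463.9]), 0.6)]
dropper side [(array([ 615.2, -297.6]), 0.64)]
lidded_jar side [(array([ 717.8, -363.1]), 0.65)]
spice_jar side [(array([ 470.7, -156.2]), 0.59), (array([401.7, 238.9]), 0.58), (array([ 426.4, -171. ]), 0.57)]
plaster_block top [(array([ 426.9, -170.3]), 0.67)]
dropper top [(array([ 621. , -299.6]), 0.53)]
lidded_jar top [(array([ 710.9, -372.4]), 0.79)]
spice_jar top [(array([400.6, 229. ]), 0.85)]
```

View pics/e.png

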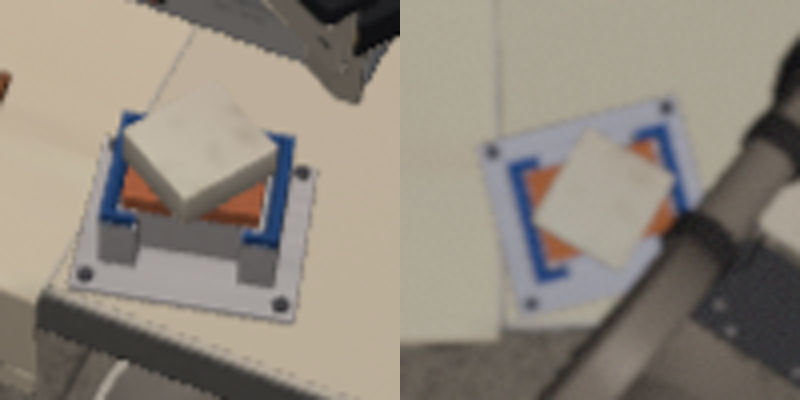

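The white block lies flat and centred on the seated tile (side crop (200,150), top crop (605,198)). The jars and dropper are where they started, and the gripper is clear.

```bash
python3 -c "
from plant import bot
print(bot.close_job())"
```

```text
the job is handed in; nothing more can be done
None
```

I handed the job in at about 24 s: the tile is seated green face down in the pocket, the white block lies flat on its back, and the jars and dropper are undisturbed. The hand-in returned no verdict, so this rests on my last pictures and measurements.

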